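Nudge the primed rib into the locating corner

TASK

Push the green rib along the bench top, without picking it up, into the inside corner of the black L-shaped fence: one long side flush against the long arm of the fence and the end that faces the short arm up against that arm. Leave the rib lying flat there, disturb nothing else on the bench, and take the hand clear.

Things in the scene. Friction and masses are not known exactly. Their poses are not given: they have to be found in the camera images.
- rib: Green-primed sheet-metal rib, loose, about 0.2 kg: a rectangular tray 64 mm wide (its x) by 150 mm long (its y), a 3 mm web with three 30 mm holes on the bench, an upright 3 mm flange 28 mm high all round. Origin: centre of underside; z up. Starts inside the L, centre 105-150 mm from the long arm, 140-190 mm from the short, its x within 25 degrees of the fence's x.
- fence: Black L-shaped fence fixed to the bench, bars 24 mm thick, 25 mm high (bolts to 28). Origin: inside corner at bench height; x roughly away from the robot, y roughly to its left. Long arm: inner face x = 0, from corner to y = -270 mm. Short arm (end stop): inner face y = 0, to x = -100 mm. Rib belongs at x < 0, y < 0; seated, its centre is at (-32, -75) mm, long side along y.
- bare_rib: Bystander: a rib of the same shape and size in bare silver aluminium. Loose, leave it. Origin: centre of underside.
- tube: Bystander: square dark steel offcut, 50 x 50 mm, 45 mm high, open on top, near the open end of the long arm of the fence, at about fence x = -50, y = -365 mm. Loose, leave it. Origin: centre of underside.
- jar: Bystander: hardware jar with a yellow cap, 56 mm diameter, 70 mm high, standing just behind the long arm of the fence. Loose, leave it. Origin: centre of underside.
- form: Bystander: pale wooden form block, 60 x 140 mm, 45 mm high. Loose, leave it. Origin: centre of underside.
- can: Bystander: can with a blue label, 66 mm diameter, 110 mm high. Loose, leave it. Origin: centre of underside.
- hammer: Bystander: hammer lying at the far right of the bench. Loose, leave it. Origin: about the middle of its handle, underside; x along the handle towards the head.
Not all that is in view belongs to the job. Leave any pink, red or yellow look-alike of the rib alone.

How it is judged:
By the outcome, as a careful person would: the job done as asked, in the order asked, and still so for the second after the job is handed in, with the robot touching nothing.
It also fails if it takes over 54 s, if anything falls off the work surface, if the arm or the gripper's body presses on something with over 40 N, if the wrist force passes 120 N, or if a joint passes its speed limit or range.

ROBOT

A 7-joint arm with a two-finger parallel gripper is mounted at the origin on the work surface. World frame = base frame: x ahead of the robot, y to its left, z up, the work surface at z = 0. Lengths are in m, angles in rad, forces in N, time in s.
With the tool pointing down it reaches from about 0.4 to 0.85 m from the base axis. Payload 10.4 kg.
Tool frame: the origin (TCP) lies at the very end of the fingers, on their centre line; the grasp point (between the pads) lies 19 mm behind it (bot.grip_point_offset is the distance from the TCP to the grasp point, in m); x points along the fingers, z is the direction in which the jaws open and shut, and the axes are right-handed (so a half turn about x gives the same grasp; the last joint's range is limited). The gripper opens to 87 mm and grips with 3 to 60 N. Pads are 19 mm wide; open, the fingers measure 117 mm over their backs; the gripper's body (75 mm by 190 mm) begins 51 mm behind the grasp point.
Start: joints at [1.31, 0.332, -0.065, 1.46, 0.022, 1.35, -0.088], TCP at [0.147, -0.607, 0.223] pointing down, gripper open.
Joint ranges: [-2.6, 2.6], [-0.5, 2.12], [-1.47, 1.34], [0.16, 2.42], [-1.27, 4.41], [0.06, 2.06], [-2.6, 2.6]. Speed limits (rad/s): [2.22, 2.22, 2.79, 2.79, 3.14, 3.14, 3.14].

INTERFACE

Orientations are given as a unit quaternion [w, x, y, z].
In Python, from plant import bot gives the robot as it stands.
- The arm moves only by the tool arm_command, never from a script. Its argument "deltas" is text: rows parted by semicolons, each of 7 numbers parted by spaces: the closure, from 0 (fully open) to 1 (shut), then the shift along the tool's x, y, z in m, then the turn, a rotation vector about the tool's x, y, z in rad. A call has 1 to 5 rows; each row is the pose to reach, as a shift and turn from the pose commanded when the call began, along the tool's axes at that moment; what a row does not reach only later rows make up. A row lasts 1/10 s, in which the tool goes at most 50 mm and 8.59 degrees, less where a joint would pass 70% of its speed; a pose out of reach is approached as far as the arm can. A call with a gripper value outside its range is refused whole. The fingers move at their own pace and stop on an object; "grip_force" is the grip in N (left out, the last holds). Time passes only in rows, so rows that repeat a pose let the fingers close. It gives the time, the measured TCP pose, the force and the opening at its end, in the units of the state.
- bot.state(): the state, without advancing time (a new reading comes with each control period).
- bot.capture(name): name is "scene" or "top"; returns (picture, depth): 480x640x3 uint8, red, green, blue; 480x640 float32, m along the optical axis (not along the pixel's ray), 0 where there is no reading.
- bot.camera_model(name): a dict with "fx", "fy", "cx", "cy" (pixels), "world_from_camera" (4x4, takes a point from camera to world coordinates). Camera axes: x right, y down, z forward; pixel columns grow to the right and rows downward; lengths in m; the calibration is good to about 2 mm. A picture is of the moment at which its call begins. camera_model takes no time and is no camera call.
- bot.close_job(): hands the job in, once; it reports no verdict.
The state is a dict: "t": time; "joint_positions": joint angles; "joint_vel": joint speeds; "effort": joint torques, N m; "ee_pos": TCP position; "tcp_rot": TCP orientation; "wrist_force": force on the tool from outside, world axes, zero at the start; "ft_torque": the same for the moment, N m; "gripper_width": finger opening in m.
Only numpy, scipy, OpenCV 4.12 (cv2) and the standard library are available. Lean on these libraries where they do the work, as an engineer would, in place of code of your own. Each camera call takes 0.05 s, during which the arm holds its last target.

## Working session

There is one attempt and no reset: what is moved stays moved. The work goes in short steps, Python scripts to look and compute and a tool call to move; the robot and the scene stay as the last step left them, time stands still between calls to the robot, and variables do not carry over. Pictures are saved under pics/ and viewed, and the job is handed in when it is done.

Besides the shell and the picture viewer there is one more tool, called after "Emit:" as name(argument=value, ...), one argument or row to a line, values as JSON. arm_command: Moves the arm, as the interface text tells. Its arguments: {"type":"object","properties":{"deltas":{"type":"string"},"grip_force":{"type":"number"}},"required":["deltas"]}

```bash
ls; mkdir -p pics
python3 - <<'E'
from plant import bot
import cv2,numpy as np
s=bot.state();print({k:np.round(v,3).tolist() for k,v in s.items()})
for n in("scene","top"):
    im,d=bot.capture(n);cv2.imwrite(f"pics/{n}0.png",im[:,:,::-1]);np.savez(f"{n}0.npz",im=im,d=d)
    m=bot.camera_model(n);print(m)
E
```

```text
pics
{'t': 0.0, 'joint_positions': [1.31, 0.333, -0.065, 1.461, 0.022, 1.35, -0.088], 'joint_vel': [-0.001, 0.001, 0.001, -0.0, -0.001, -0.0, -0.0], 'effort': [-0.0, -62.326, 0.025, -38.99, -0.061, 0.04, 0.0], 'ee_pos': [0.147, -0.607, 0.222], 'tcp_rot': [0.555, 0.437, 0.556, -0.437], 'wrist_force': [-0.594, -1.122, 0.497], 'ft_torque': [0.039, 0.007, 0.062], 'gripper_width': 0.087}
{'fx': 610.7931282912664, 'fy': 610.7931282912664, 'cx': 316.0640450815836, 'cy': 239.52875463977443, 'world_from_camera': array([[-0.81407361,  0.32546892, -0.48099287,  1.26055642],
       [ 0.58065361,  0.47211486, -0.66328647,  0.95985734],
       [ 0.01120475, -0.81925426, -0.57332095,  0.884317  ],
       [ 0.        ,  0.        ,  0.        ,  1.        ]])}
{'fx': 473.48550730234365, 'fy': 473.48550730234365, 'cx': 311.4989272429866, 'cy': 238.63727252111477, 'world_from_camera': array([[ 0.00868172, -0.99751523,  0.06991417,  0.50299694],
       [-0.9995232 , -0.01072846, -0.02895292,  0.01512715],
       [ 0.02963105, -0.06962948, -0.99713276,  1.16026076],
       [ 0.        ,  0.        ,  0.        ,  1.        ]])}
```

View pics/scene0.png

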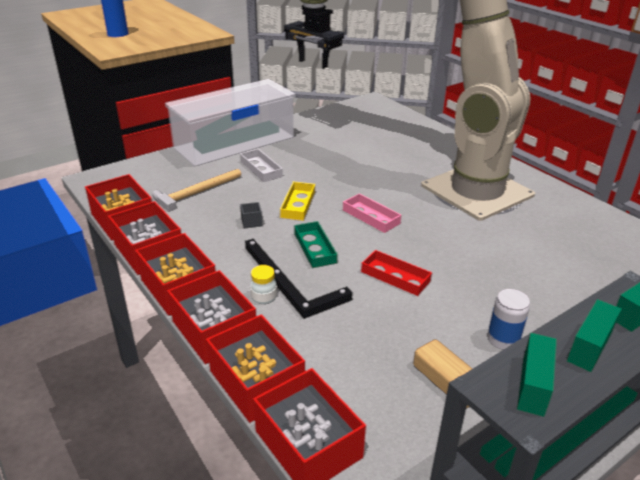

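View pics/top0.png

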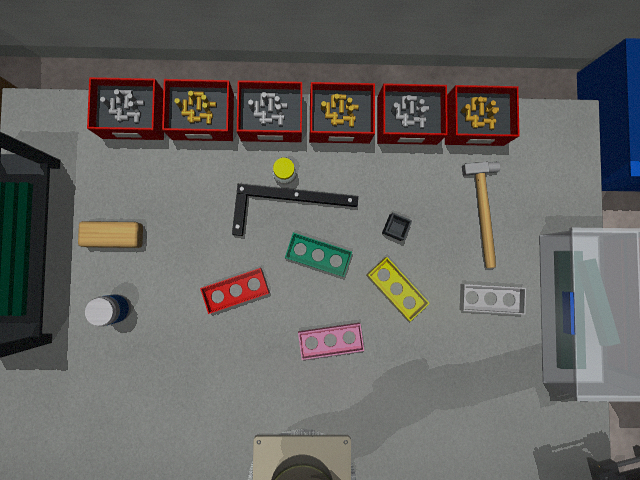

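The top view shows the green rib at about (319,255). The fence corner is near (246,202), the tube at (397,227), and the yellow, red and pink look-alikes at (398,288), (236,291) and (331,341). Next I'll measure them.

```bash
cat > h.py <<'E'
import numpy as np,cv2
from plant import bot
def cloud(n,d):
    m=bot.camera_model(n);v,u=np.mgrid[0:480,0:640]
    P=np.stack([(u-m['cx'])/m['fx']*d,(v-m['cy'])/m['fy']*d,d],-1)
    T=m['world_from_camera'];return P@T[:3,:3].T+T[:3,3]
def masks(im,W):
    hsv=cv2.cvtColor(im,cv2.COLOR_RGB2HSV);H,S,V=[hsv[...,i].astype(int) for i in range(3)]
    ok=(W[...,0]>.3)&(W[...,0]<.9)&(abs(W[...,1])<.45)
    return dict(green=ok&(H>65)&(H<95)&(S>110)&(V>40),dark=ok&(V<60)&(W[...,2]>.012)&(W[...,2]<.06),
      yellow=ok&(H>22)&(H<34)&(S>140),red=ok&((H<6)|(H>174))&(S>150)&(W[...,0]<.75),pink=ok&(H>150)&(H<175)&(S>50))
def comps(mask,minpx=60):
    n,l=cv2.connectedComponents(mask.astype(np.uint8));return [l==i for i in range(1,n) if (l==i).sum()>minpx]
def rect(W,m):
    p=W[m][:,:2].astype(np.float32);(c,s,a)=cv2.minAreaRect(p*1000);return np.round(c,1),np.round(s,1),round(a,2),cv2.boxPoints((c,s,a)).round(0).tolist()
E
python3 - <<'E'
from h import *
z=np.load('top0.npz');W=cloud('top',z['d']);M=masks(z['im'],W)
for k,m in M.items():
    for c in comps(m):
        v,u=np.nonzero(c);print(k,c.sum(),(int(u.mean()),int(v.mean())),rect(W,c),np.percentile(W[c][:,2],[2,50,98]).round(4))
b=W[300:330,60:200:10,2];print('bench')
print(np.median(W[380:400,100:200,2]),np.median(W[215:235,270:330,2]))
E
```

```text
green 1273 (318, 253) (array([533.9, -32.1]), array([153. ,  87.2]), 72.65, [[469.0, -92.0], [553.0, -118.0], [598.0, 28.0], [515.0, 54.0]]) [-0.0011  0.004   0.0308]
dark 260 (155, 126) (array([852., 356.]), array([39.3, 86. ]), 58.09, [[805.0, 362.0], [878.0, 317.0], [899.0, 350.0], [826.0, 395.0]]) [0.0141 0.0393 0.0587]
dark 103 (168, 115) (array([869.7, 323.1]), array([58.5,  7.6]), 1.11, [[840.0, 326.0], [841.0, 319.0], [899.0, 320.0], [899.0, 327.0]]) [0.0438 0.049  0.0586]
dark 183 (225, 128) (array([851.6, 186.9]), array([39.8, 89. ]), 57.04, [[803.0, 194.0], [878.0, 146.0], [900.0, 179.0], [825.0, 228.0]]) [0.0137 0.0346 0.0581]
dark 75 (241, 116) (array([871.3, 152.7]), array([56.4,  7. ]), 0.17, [[843.0, 156.0], [843.0, 149.0], [899.0, 149.0], [899.0, 156.0]]) [0.0448 0.048  0.0557]
dark 94 (176, 135) (array([826., 307.]), array([43.1,  3.5]), 87.66, [[823.0, 286.0], [827.0, 285.0], [829.0, 328.0], [825.0, 329.0]]) [0.0136 0.0388 0.0589]
dark 91 (247, 136) (array([825.7, 137.6]), array([42.7,  3.3]), 89.67, [[824.0, 116.0], [827.0, 116.0], [827.0, 159.0], [824.0, 159.0]])
[... 1670 characters left out ...]
83, 167) (array([634.9,  45.5]), array([266.6,  47. ]), 2.98, [[501.0, 62.0], [503.0, 15.0], [769.0, 29.0], [767.0, 76.0]]) [0.0631 0.0701 0.0746]
yellow 1172 (397, 288) (array([ 495.8, -153.2]), array([315.9, 117.4]), 67.15, [[380.0, -276.0], [489.0, -322.0], [611.0, -30.0], [503.0, 15.0]]) [-0.0014  0.0042  0.0311]
red 1309 (233, 290) (array([470.3, 126.1]), array([ 64.6, 231. ]), 19.27, [[402.0, 224.0], [478.0, 6.0], [539.0, 28.0], [463.0, 246.0]]) [-0.0013  0.0039  0.0302]
pink 1423 (331, 341) (array([404.4, -64.2]), array([204. , 156.9]), 2.48, [[299.0, 10.0], [306.0, -147.0], [510.0, -138.0], [503.0, 19.0]]) [-0.0012  0.0042  0.0309]
bench
-0.00019517486345210777 0.00038611311377378943
```

```bash
cat >> h.py <<'E'
from scipy.optimize import least_squares
from scipy.spatial.transform import Rotation as R
def fitfence(W,M):
    c=max([c for c in comps(M['dark']) if 500<W[c][:,0].mean()*1000<700],key=lambda c:c.sum())
    p=W[c];p=p[p[:,2]>.020][:,:2]*1000
    def sd(q): # signed dist to L (union of 2 boxes)
        def box(q,lo,hi):
            d=np.maximum(lo-q,q-hi);return np.linalg.norm(np.maximum(d,0),axis=1)+np.minimum(d.max(1),0)
        return np.minimum(box(q,np.array([0,-270]),np.array([24,24])),box(q,np.array([-100,0]),np.array([24,24])))
    def res(x):
        c_,s_=np.cos(x[2]),np.sin(x[2]);q=(p-x[:2])@np.array([[c_,-s_],[s_,c_]])
        return np.maximum(sd(q),0)
    r=least_squares(res,[688,142,-.078],loss='soft_l1',f_scale=1.);return r.x,np.sqrt(np.mean(r.fun**2)),len(p)
def fitrib(W,m,x0):
    p=W[m];p=p[p[:,2]>.02][:,:2]*1000
    def res(x):
        c_,s_=np.cos(x[2]),np.sin(x[2]);q=(p-x[:2])@np.array([[c_,-s_],[s_,c_]])
        d=np.abs(q)-np.array([30.5,73.5]);return np.linalg.norm(np.maximum(d,0),axis=1)+np.minimum(d.max(1),0)
    r=least_squares(res,x0,loss='soft_l1',f_scale=2.);return r.x,np.median(abs(r.fun)),len(p)
def tofence(F,x):
    c_,s_=np.cos(F[2]),np.sin(F[2]);d=np.array(x[:2])-F[:2]
    return np.array([c_*d[0]+s_*d[1],-s_*d[0]+c_*d[1],np.degrees(x[2]-F[2])])
def world(F,q):
    c_,s_=np.cos(F[2]),np.sin(F[2]);return F[:2]+np.array([c_*q[0]-s_*q[1],s_*q[0]+c_*q[1]])
def seen(n='top',save=None):
    im,d=bot.capture(n)
    if save: cv2.imwrite('pics/'+save,im[:,:,::-1])
    W=cloud(n,d);return im,W,masks(im,W)
E
python3 - <<'E'
from h import *
z=np.load('top0.npz');W=cloud('top',z['d']);M=masks(z['im'],W)
F,e,n=fitfence(W,M);print('fence',F,np.degrees(F[2]),e,n)
np.save('F.npy',F)
g=max(comps(M['green']),key=lambda c:c.sum())
r,e,n=fitrib(W,g,[534,-32,np.radians(-17)+np.pi*0]);print(r,np.degrees(r[2]),e,n);print('rib in fence',tofence(F,r))
for k in('yellow','red','pink'):
    c=max(comps(M[k]),key=lambda c:c.sum());p=W[c];p=p[p[:,2]>.02]*1000
    print(k,tofence(F,[*p[:,:2].mean(0),0]).round(),np.percentile(p[:,0],[1,99]),np.percentile(p[:,1],[1,99]))
c=[c for c in comps(M['yellow']) if W[c][:,2].mean()>.05][0]
print('jar',tofence(F,[*np.median(W[c][:,:2],0)*1000,0]))
z2=np.load('scene0.npz');W2=cloud('scene',z2['d']);M2=masks(z2['im'],W2)
print('fence2',fitfence(W2,M2))
g=max(comps(M2['green']),key=lambda c:c.sum());q,e,n=fitrib(W2,g,r);print('rib2',q,np.degrees(q[2]),e,n)
s=bot.state();Rm=R.from_quat(s['tcp_rot'],scalar_first=True).as_matrix();print(Rm.round(3))
E
```

```text
fence [ 6.89185573e+02  1.40616497e+02 -9.30492836e-02] -5.331331236110432 0.016173262460823346 1488
[ 5.45149572e+02 -3.38201941e+01 -3.01323401e-01] -17.26455915617423 0.8626583241522532 247
rib in fence [-127.2051093  -187.06519981  -11.93322792]
yellow [-189. -381.    5.] [391.67829094 537.72862163] [-295.9103551    15.12715008]
red [-234.    2.    5.] [406.36358857 508.63787467] [ 28.97012884 243.02353962]
pink [-323. -239.    5.] [300.43186954 502.9969365 ] [-142.11933591   15.12715008]
jar [ 62.6915497  -84.06157016   5.33133124]
fence2 (array([ 6.90188547e+02,  1.45009381e+02, -1.01182024e-01]), np.float64(0.10876982213792742), 778)
rib2 [ 5.45549510e+02 -3.11506952e+01 -3.04406518e-01] -17.441208731034468 1.1148383251001093 334
[[-0.     0.972  0.236]
 [ 0.001  0.236 -0.972]
 [-1.    -0.    -0.001]]
```

```bash
cat >> h.py <<'E'
def fence2(W,M):
    c=max([c for c in comps(M['dark']) if 500<W[c][:,0].mean()*1000<700],key=lambda c:c.sum())
    p=W[c];p=p[(p[:,2]>.021)&(p[:,2]<.035)][:,:2]*1000
    F=np.array([688,142,-.085])
    for _ in range(8):
        c_,s_=np.cos(F[2]),np.sin(F[2]);q=(p-F[:2])@np.array([[c_,-s_],[s_,c_]])
        L=q[(q[:,1]<-10)&(abs(q[:,0]-12)<25)];S=q[(q[:,0]<-10)&(abs(q[:,1]-12)<25)]
        vals=[]
        bins=np.arange(-260,-10,10);bx=[(np.percentile(l[:,0],3)+np.percentile(l[:,0],97))/2 for b in bins if len(l:=L[(L[:,1]>=b)&(L[:,1]<b+10)])>8 and not vals.append(b+5)]
        k=np.polyfit(vals,bx,1)
        sy=(np.percentile(S[:,1],3)+np.percentile(S[:,1],97))/2
        F=np.array([*world(F,[k[1]-12,sy-12]),F[2]-np.arctan(k[0])])
    wid=np.percentile(L[:,0],97)-np.percentile(L[:,0],3)
    return F,wid,L[:,1].min(),S[:,0].min(),len(p)
E
python3 - <<'E'
from h import *
for n in('top','scene'):
    z=np.load(n+'0.npz');im=z['im'].copy();W=cloud(n,z['d']);W[z['d']==0]=np.nan;M=masks(im,W)
    F,*o=fence2(W,M);print(n,F,np.degrees(F[2]),o)
    g=max(comps(M['green']),key=lambda c:c.sum());r=fitrib(W,g,[545,-32,-.3]);print(r,tofence(F,r[0]))
    if n=='top':
        np.save('F.npy',F)
    F=np.load('F.npy')
    m=bot.camera_model(n);T=np.linalg.inv(m['world_from_camera'])
    big=cv2.resize(im,None,fx=2,fy=2)
    def draw(P,z,col):
        X=np.c_[np.array(P)/1000,np.full(len(P),z)]@T[:3,:3].T+T[:3,3]
        uv=np.c_[X[:,0]/X[:,2]*m['fx']+m['cx'],X[:,1]/X[:,2]*m['fy']+m['cy']]*2+.5
        cv2.polylines(big,[uv.round().astype(np.int32)],True,col,1)
    draw([world(F,q) for q in[(0,0),(0,-270),(24,-270),(24,24),(-100,24),(-100,0)]],.025,(255,255,0))
    draw([world(r[0],q) for q in[(32,75),(32,-75),(-32,-75),(-32,75)]],.028,(255,0,255))
    cr=big[300:640,380:900] if n=='top' else big[400:660,440:860]
    cv2.imwrite(f'pics/ov_{n}.png',cr[:,:,::-1])
    if n=='top':
        for k in('yellow','red','pink'):
            c=max(comps(M[k]),key=lambda c:c.sum());p=W[c];p=(p[p[:,2]>.02]*1000).astype(np.float32);print(k,cv2.boxPoints(cv2.minAreaRect(p[:,:2])).round().tolist())
        c=[c for c in comps(M['yellow']) if np.nanmean(W[c][:,2])>.05][0];print('jar',tofence(F,[*np.median(W[c][:,:2],0)*1000,0]))
E
```

```text
top [ 6.88467749e+02  1.40567085e+02 -9.14441613e-02] -5.239364502814676 [np.float64(22.1141007924943), np.float64(-268.8146354533872), np.float64(-99.28473367708727), 1456]
(array([ 5.45275678e+02, -3.38717671e+01, -3.03898551e-01]), np.float64(0.8198754758634497), 238) [-126.664607   -186.78586587  -12.17273988]Traceback (most recent call last):
  File "<stdin>", line 21, in <module>
cv2.error: OpenCV(4.12.0) /io/opencv/modules/imgproc/src/convhull.cpp:143: error: (-215:Assertion failed) total >= 0 && (depth == CV_32F || depth == CV_32S) in function 'convexHull'
```

```bash
python3 -c "
import cv2;a=cv2.imread('pics/ov_top.png');b=cv2.imread('pics/ov_scene.png');print(a.shape,b.shape)"
```

```text
[ WARN:0@0.031] global loadsave.cpp:275 findDecoder imread_('pics/ov_scene.png'): can't open/read file: check file path/integrity
Traceback (most recent call last):
AttributeError: 'NoneType' object has no attribute 'shape'
```

View pics/ov_top.png

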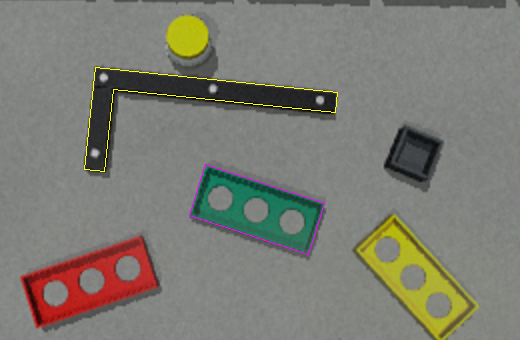

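```bash
cat >> h.py <<'E'
def delta(xy_mm,z,yaw_deg,ref=None):
    """target TCP: xy world mm, z m, yaw of frame whose -y is tool z (deg); ref=(pos,quat) commanded"""
    s=bot.state();p=np.array(s['ee_pos']);Rm=R.from_quat(s['tcp_rot'],scalar_first=True).as_matrix()
    a=np.radians(yaw_deg-90);X=np.array([0,0,-1.]);Z=np.array([np.cos(a),np.sin(a),0]);Y=np.cross(Z,X)
    T=np.stack([X,Y,Z],1);d=Rm.T@(np.array([xy_mm[0]/1000,xy_mm[1]/1000,z])-p)
    rv=R.from_matrix(Rm.T@T).as_rotvec();print('t',s['t'],'pos',p.round(4),'shift',d.round(4),'turn',rv.round(4),'F',np.round(s['wrist_force'],1),'w',round(float(s['gripper_width']),4))
E
python3 - <<'E'
from h import *
F=np.load('F.npy')
r=np.array([545.3,-33.9,-.3039])
print(world(r,[-70,0]));delta(world(r,[-70,0]),.20,-17.41)
E
```

```text
[478.50763115 -12.95293665]
t 0.1 pos [ 0.1471 -0.6071  0.2218] shift [ 0.0225  0.462  -0.4993] turn [ 5.416e-01 -1.300e-03  4.000e-04] F [ 0.  -0.7 -0.7] w 0.0868
```

Emit:
arm_command(
  deltas="0 0 0.03 -0.033 0.1 0 0; 0 0 0.06 -0.066 0.2 0 0; 0 0 0.09 -0.1 0.3 0 0; 0 0 0.12 -0.133 0.42 0 0; 0 0 0.154 -0.166 0.54 0 0",
)

```text
t: 0.6
ee_pos: [0.2579, -0.4082, 0.2223]
tcp_rot: [-0.417, -0.571, -0.418, 0.571]
wrist_force: [1.6, -0.3, 0.9]
gripper_width: 0.0869
```

Run:
```python
from h import *
r=np.array([545.3,-33.9,-.3039]);delta(world(r,[-70,0]),.20,-17.41)
```

```text
t 0.6 pos [ 0.2579 -0.4082  0.2223] shift [ 0.0222  0.0905 -0.4435] turn [-0.0041  0.0001  0.0004] F [ 1.6 -0.3  0.9] w 0.0869
```

Emit:
arm_command(
  deltas="0 0 0.01 -0.044 0 0 0; 0 0 0.02 -0.088 0 0 0; 0 0 0.03 -0.132 0 0 0; 0 0 0.04 -0.177 0 0 0; 0 0 0.05 -0.22 0 0 0",
)

```text
t: 1.1
ee_pos: [0.3715, -0.2127, 0.2225]
tcp_rot: [-0.419, -0.569, -0.419, 0.57]
wrist_force: [0.4, -1.1, -0.0]
gripper_width: 0.0875
```

Emit:
arm_command(
  deltas="0 0.01 0.008 -0.044 0 0 0; 0 0.02 0.016 -0.088 0 0 0; 0 0.03 0.024 -0.132 0 0 0; 0 0.04 0.032 -0.17 0 0 0; 0 0.04 0.04 -0.2 0 0 0",
)

```text
t: 1.6
ee_pos: [0.4685, -0.0332, 0.1813]
tcp_rot: [-0.419, -0.569, -0.42, 0.57]
wrist_force: [-0.3, -0.7, 0.6]
gripper_width: 0.0873
```

Run:
```python
from h import *
r=np.array([545.3,-33.9,-.3039]);delta(world(r,[-70,0]),.10,-17.41)
```

```text
t 1.6 pos [ 0.4685 -0.0332  0.1813] shift [ 0.0813  0.0037 -0.0223] turn [0.0034 0.0001 0.0018] F [-0.3 -0.7  0.6] w 0.0873
```

Emit:
arm_command(
  deltas="0 0.03 0.004 -0.022 0 0 0; 0 0.07 0.004 -0.022 0 0 0; 0 0.11 0.004 -0.022 0 0 0; 0 0.13 0.004 -0.022 0 0 0; 0 0.13 0.004 -0.022 0 0 0",
)

```text
t: 2.1
ee_pos: [0.4767, -0.0156, 0.0498]
tcp_rot: [-0.418, -0.568, -0.421, 0.571]
wrist_force: [0.4, -0.2, 0.5]
gripper_width: 0.0869
```

Run:
```python
from h import *
r=np.array([545.3,-33.9,-.3039]);delta(world(r,[-70,0]),.008,-17.41)
im,W,M=seen('scene','s1.png')
```

```text
t 2.1 pos [ 0.4767 -0.0156  0.0498] shift [ 0.0418  0.0011 -0.0031] turn [0.002  0.0006 0.0056] F [ 0.4 -0.2  0.5] w 0.0869
```

View pics/s1.png

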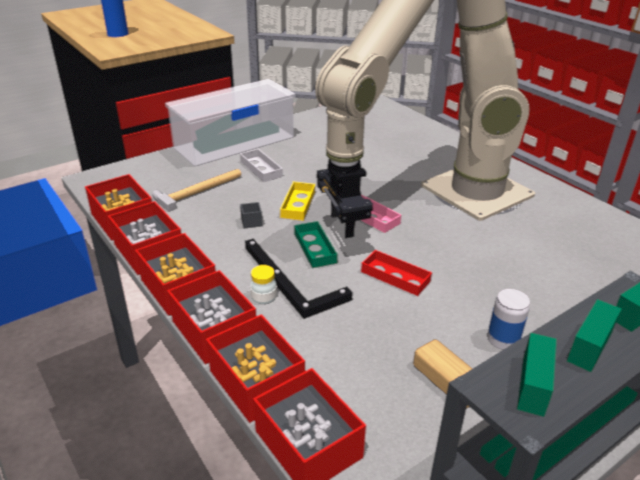

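The two fingers straddle bench just behind the rib at (345,230), clear of everything. I'll lower them and approach.

Emit:
arm_command(
  deltas="0 0.02 0 0 0 0 -0.003; 0 0.038 0 0 0 0 0.005; 0 0.042 0 0 0 0 0.005; 0 0.042 0.01 -0.003 0 0 0.005; 0 0.042 0.02 -0.003 0 0 0.005",
)

```text
t: 2.65
ee_pos: [0.5012, -0.0189, 0.0122]
tcp_rot: [0.421, 0.571, 0.417, -0.568]
wrist_force: [-0.3, 0.1, -0.6]
gripper_width: 0.087
```

Emit:
arm_command(
  deltas="0 0 0.003 0 0 0 0; 0 0 0.006 0 0 0 0; 0 0 0.009 0 0 0 0; 0 0 0.012 0 0 0 0; 0 0 0.012 0 0 0 0",
)

```text
t: 3.15
ee_pos: [0.511, -0.0227, 0.0107]
tcp_rot: [0.421, 0.571, 0.417, -0.568]
wrist_force: [-0.3, -0.7, 0.2]
gripper_width: 0.0873
```

Run:
```python
from h import *
F=np.load('F.npy');r=np.array([545.3,-33.9,-.3039]);delta(world(r,[-42,0]),.008,-17.41)
s=bot.state();print(tofence(F,[*np.array(s['ee_pos'][:2])*1000,0]))
im,W,M=seen('top','t1.png')
g=max(comps(M['green']),key=lambda c:c.sum());q=fitrib(W,g,r);print(q,tofence(F,q[0]))
cv2.imwrite('pics/t1c.png',cv2.resize(im[140:340,200:440,::-1],None,fx=3,fy=3))
```

```text
t 3.15 pos [ 0.511  -0.0227  0.0107] shift [ 0.0026 -0.0059  0.0004] turn [ 0.0015 -0.0001 -0.0055] F [-0.3 -0.7  0.2] w 0.0873
[-161.86372646 -178.77447205    5.2393645 ]
(array([ 5.52597385e+02, -3.67073508e+01, -2.92394996e-01]), np.float64(0.8836104550915209), 67) [-119.1145536  -188.94100748  -11.51363471]
```

View pics/t1c.png

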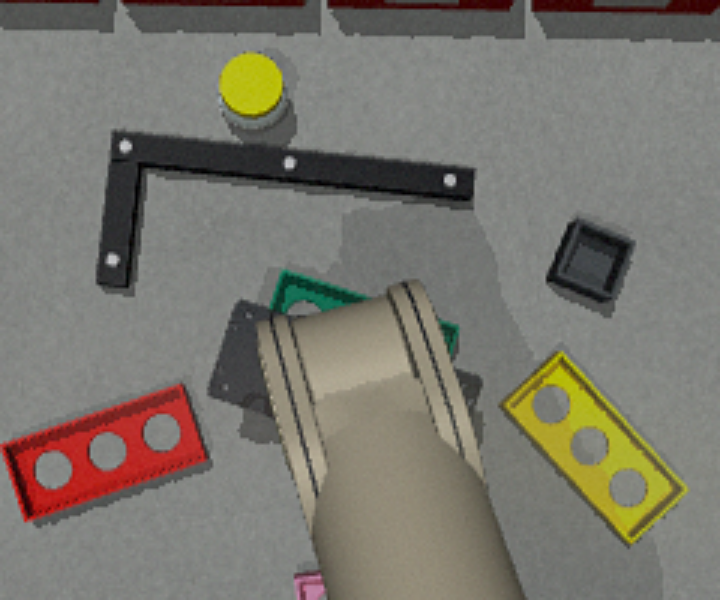

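Emit:
arm_command(
  deltas="0 0 0.004 -0.001 -0.02 0 0; 0 0 0.008 -0.002 -0.04 0 0; 0 0 0.012 -0.003 -0.06 0 0; 0 0 0.016 -0.004 -0.08 0 0; 0 0 0.02 -0.004 -0.1 0 0",
)

```text
t: 3.7
ee_pos: [0.5312, -0.0245, 0.0106]
tcp_rot: [0.449, 0.548, 0.446, -0.546]
wrist_force: [-0.8, -0.3, -0.6]
gripper_width: 0.0868
```

Emit:
arm_command(
  deltas="0 0 0.004 0 -0.02 0 0; 0 0 0.008 -0.001 -0.04 0 0; 0 0 0.012 -0.001 -0.06 0 0; 0 0 0.016 -0.002 -0.08 0 0; 0 0 0.02 -0.002 -0.105 0 0",
)

```text
t: 4.2
ee_pos: [0.5512, -0.0266, 0.0108]
tcp_rot: [0.477, 0.524, 0.474, -0.522]
wrist_force: [-1.1, -0.5, -0.9]
gripper_width: 0.0869
```

Run:
```python
from h import *
F=np.load('F.npy');delta(world(F,[-80,-178]),.009,np.degrees(F[2]))
s=bot.state();print(tofence(F,[*np.array(s['ee_pos'][:2])*1000,0]))
im,W,M=seen('top','t2.png')
for g in comps(M['green'],30):print(rect(W,g)[:3])
cv2.imwrite('pics/t2c.png',cv2.resize(im[140:340,200:440,::-1],None,fx=3,fy=3))
```

```text
t 4.2 pos [ 0.5512 -0.0266  0.0108] shift [ 0.002   0.0414 -0.0012] turn [-0.0038  0.001  -0.005 ] F [-1.1 -0.5 -0.9] w 0.0869
[-121.45076255 -179.00882081    5.2393645 ]
(array([607.7,  18.9]), array([45.8, 47.6]), 82.98)
```

View pics/t2c.png

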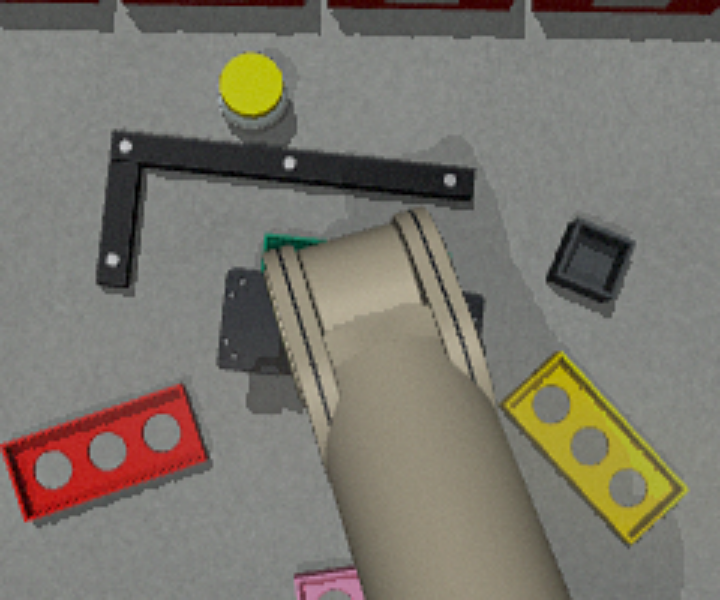

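Emit:
arm_command(
  deltas="0 0 0.004 0 0 0 0; 0 0 0.008 0 0 0 0; 0 0 0.012 0 0 0 0; 0 0 0.016 0 0 0 0; 0 0 0.02 0 0 0 0",
)

```text
t: 4.75
ee_pos: [0.5711, -0.0287, 0.0109]
tcp_rot: [0.477, 0.525, 0.474, -0.523]
wrist_force: [-0.5, 0.6, -1.3]
gripper_width: 0.087
```

Emit:
arm_command(
  deltas="0 0 0.004 0 0 0 0; 0 0 0.008 0 0 0 0; 0 0 0.012 0 0 0 0; 0 0 0.016 0 0 0 0; 0 0 0.02 0 0 0 0",
)

```text
t: 5.25
ee_pos: [0.591, -0.0306, 0.011]
tcp_rot: [0.477, 0.525, 0.474, -0.523]
wrist_force: [-1.1, 0.4, -0.6]
gripper_width: 0.087
```

Emit:
arm_command(
  deltas="0 0 0.001 0 0 0 0; 0 0 0.002 0 0 0 0; 0 0 0.003 0 0 0 0; 0 0 0.004 0 0 0 0; 0 0 0.005 0 0 0 0",
)

```text
t: 5.75
ee_pos: [0.5957, -0.031, 0.0111]
tcp_rot: [0.477, 0.525, 0.474, -0.523]
wrist_force: [-0.6, 0.6, 0.5]
gripper_width: 0.0871
```

Emit:
arm_command(
  deltas="0 0 0.001 0 0 0 0; 0 0 0.002 0 0 0 0; 0 0 0.003 0 0 0 0; 0 0 0.003 0 0 0 0",
)

```text
t: 6.15
ee_pos: [0.5973, -0.0313, 0.0108]
tcp_rot: [0.476, 0.524, 0.474, -0.524]
wrist_force: [-8.4, -0.5, 5.7]
gripper_width: 0.0874
```

Run:
```python
from h import *
F=np.load('F.npy');s=bot.state();print(tofence(F,[*np.array(s['ee_pos'][:2])*1000,0]),s['wrist_force'])
im,d=bot.capture('scene');cv2.imwrite('pics/s3.png',cv2.resize(im[190:330,220:380,::-1],None,fx=4,fy=4))
```

```text
[ -75.0499804  -179.43780306    5.2393645 ] [-8.41410104 -0.46609167  5.69155254]
```

View pics/s3.png

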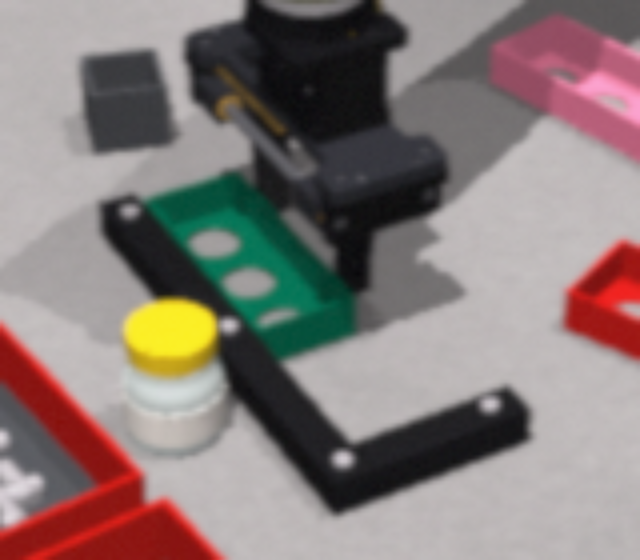

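Rib is flush on the long arm: the wrist force jumps to 8 N and the picture shows no gap. I'll back off, lift, close, and go to the rib's open end.

Emit:
arm_command(
  deltas="0 0 -0.008 0 0 0 0; 0 0 -0.018 0 0 0 0; 0 -0.03 -0.02 0 0 0 0; 0 -0.07 -0.02 0 0 0 0; 0.5 -0.1 -0.02 0 0 0 0",
)

```text
t: 6.7
ee_pos: [0.5781, -0.0291, 0.1131]
tcp_rot: [0.477, 0.525, 0.473, -0.522]
wrist_force: [1.1, 0.4, -0.0]
gripper_width: 0.084
```

Emit:
arm_command(
  deltas="1 0 0.005 0.03 0 0 0; 1 0 0.015 0.06 0 0 0; 1 0 0.025 0.09 0 0 0; 1 0 0.035 0.116 0 0 0; 1 0 0.035 0.116 0 0 0",
)

```text
t: 7.2
ee_pos: [0.6015, -0.1533, 0.1109]
tcp_rot: [0.476, 0.526, 0.471, -0.525]
wrist_force: [-0.5, -0.4, 0.6]
gripper_width: 0.0468
```

Run:
```python
from h import *
F=np.load('F.npy');s=bot.state();print(tofence(F,[*np.array(s['ee_pos'][:2])*1000,0]),s['wrist_force'],s['gripper_width'])
for n in('top','scene'):
    im,W,M=seen(n)
    W[W[...,2]>.3]=np.nan;M=masks(im,W)
    cs=[c for c in comps(M['green'],40)]
    m=np.any(cs,axis=0);q=fitrib(W,m,[*world(F,[-33,-182]),F[2]]);print(n,q,tofence(F,q[0]))
    pts=W[m&(W[...,2]>.02)]*1000;f=np.array([tofence(F,[p[0],p[1],0])[:2] for p in pts]);print(np.percentile(f,[2,98],axis=0).round(1))
    cv2.imwrite(f'pics/{n}4.png',cv2.resize(im[140:340,200:440,::-1],None,fx=3,fy=3))
```

```text
[ -59.76892075 -300.61720765    5.2393645 ] [-0.49999657 -0.43859894  0.62889116] 0.046840225539632185
top (array([ 6.40176068e+02, -3.67519066e+01, -9.71391224e-02]), np.float64(0.9783993759878449), 194) [ -31.8977155  -180.98797457   -0.32629724]
[[ -63.9 -215.2]
 [   1.3 -106.4]]
scene (array([ 6.40740261e+02, -3.37152714e+01, -9.37695276e-02]), np.float64(1.084494010501146), 377) [-3.16131756e+01 -1.77912507e+02 -1.33233678e-01]
[[ -63.9 -254.1]
 [   1.6  -99.9]]
```

View pics/top4.png

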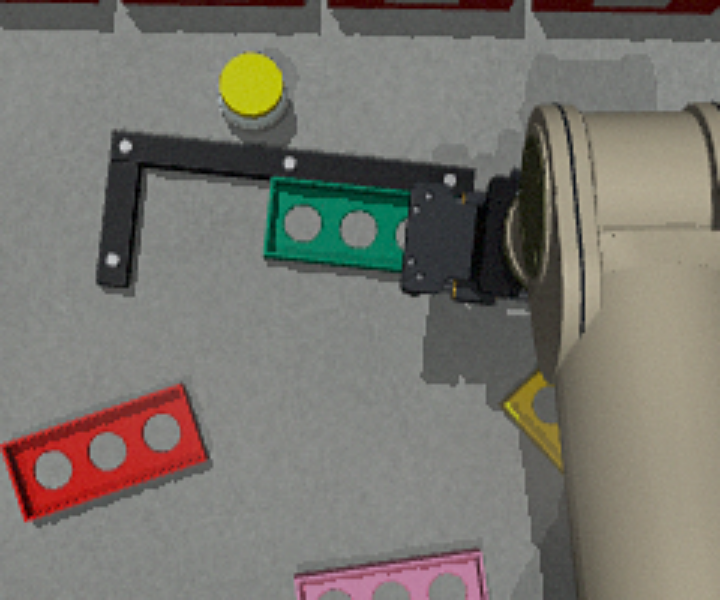

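View pics/scene4.png

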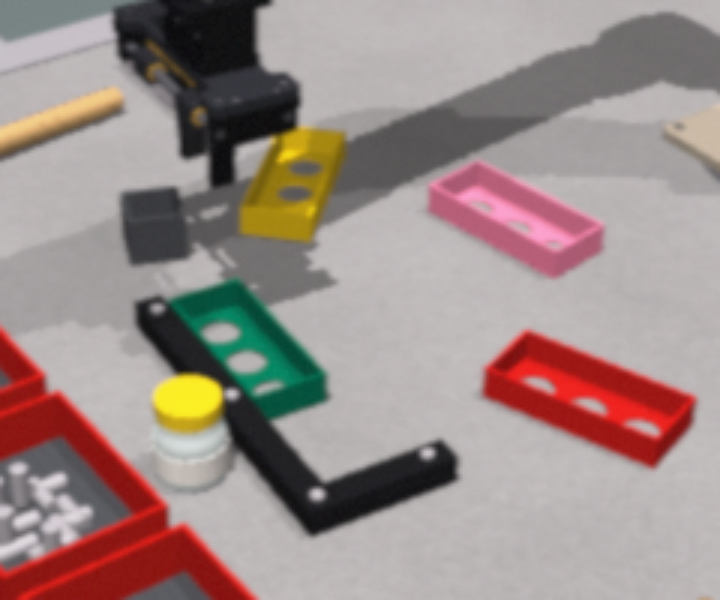

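Emit:
arm_command(
  deltas="1 0 0 0 0 0 0; 1 0 0 0 0 0 0; 1 0 0 0 0 0 0; 1 0 0 0 0 0 0; 1 0 0 0 0 0 0",
)

```text
t: 7.8
ee_pos: [0.6018, -0.1479, 0.1113]
tcp_rot: [0.477, 0.524, 0.474, -0.523]
wrist_force: [-0.1, -0.7, -0.8]
gripper_width: 0.0028
```

Run:
```python
from h import *
F=np.load('F.npy');delta(world(F,[-38,-292]),.009,np.degrees(F[2]))
im,W,M=seen('scene');W[W[...,2]>.5]=np.nan
m=(masks(im,W)['dark'])
for c in comps(m,40):
    if abs(np.nanmean(W[c][:,1])+.24)<.07:p=W[c]*1000;f=np.array([tofence(F,[*a[:2],0])[:2] for a in p]);print('tube?',len(p),np.percentile(f,[1,50,99],axis=0).round(),np.nanmax(p[:,2]))
```

```text
t 7.8 pos [ 0.6018 -0.1479  0.1113] shift [ 0.1024  0.0215 -0.0034] turn [-0.0054  0.0012 -0.005 ] F [-0.1 -0.7 -0.8] w 0.0028
```

Emit:
arm_command(
  deltas="1 0.02 0.01 -0.003 -0.005 0 -0.005; 1 0.04 0.021 -0.003 -0.005 0 -0.005; 1 0.06 0.021 -0.003 -0.005 0 -0.005; 1 0.085 0.021 -0.003 -0.005 0 -0.005; 1 0.101 0.021 -0.003 -0.005 0 -0.005",
)

```text
t: 8.35
ee_pos: [0.6227, -0.1472, 0.0085]
tcp_rot: [-0.476, -0.522, -0.477, 0.523]
wrist_force: [0.2, -0.5, 0.5]
gripper_width: 0.0006
```

Emit:
arm_command(
  deltas="1 0 0 -0.003 0 0 0; 1 0 0 -0.006 0 0 0; 1 0 0 -0.009 0 0 0; 1 0 0 -0.012 0 0 0; 1 0 0 -0.015 0 0 0",
)

```text
t: 8.85
ee_pos: [0.6254, -0.1321, 0.0112]
tcp_rot: [-0.477, -0.522, -0.476, 0.523]
wrist_force: [-1.3, -0.4, 0.3]
gripper_width: 0.0006
```

Run:
```python
from h import *
F=np.load('F.npy');delta(world(F,[-38,-180]),.009,np.degrees(F[2]))
s=bot.state();print(tofence(F,[*np.array(s['ee_pos'][:2])*1000,0]))
im,d=bot.capture('scene');cv2.imwrite('pics/s5.png',cv2.resize(im[190:330,220:380,::-1],None,fx=4,fy=4))
```

```text
t 8.85 pos [ 0.6254 -0.1321  0.0112] shift [ 0.0021 -0.0001 -0.0973] turn [-0.0006  0.0013 -0.0012] F [-1.3 -0.4  0.3] w 0.0006
[ -37.94553238 -277.2778123     5.2393645 ]
```

View pics/s5.png

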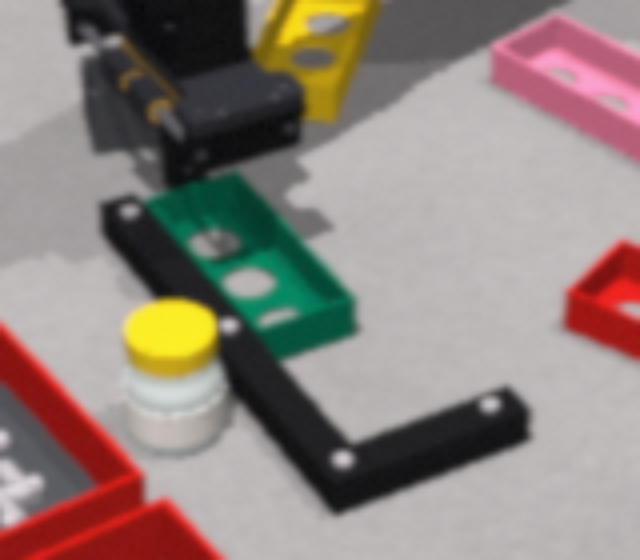

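Emit:
arm_command(
  deltas="1 0 0 -0.004 0 0 0; 1 0 0 -0.008 0 0 0; 1 0.001 0 -0.012 0 0 0; 1 0.001 0 -0.016 0 0 0; 1 0.001 0 -0.02 0 0 0",
)

```text
t: 9.4
ee_pos: [0.6266, -0.1125, 0.0092]
tcp_rot: [-0.477, -0.522, -0.476, 0.523]
wrist_force: [-0.4, -1.5, -1.0]
gripper_width: 0.0003
```

Emit:
arm_command(
  deltas="1 0 0 -0.004 0 0 0; 1 0 0 -0.008 0 0 0; 1 0 0 -0.012 0 0 0; 1 0 0 -0.016 0 0 0; 1 0 0 -0.02 0 0 0",
)

```text
t: 9.9
ee_pos: [0.6285, -0.0922, 0.0092]
tcp_rot: [-0.477, -0.522, -0.476, 0.523]
wrist_force: [-0.0, -1.2, -0.4]
gripper_width: 0.0002
```

Run:
```python
from h import *
F=np.load('F.npy');delta(world(F,[-38,-180]),.009,np.degrees(F[2]))
s=bot.state();print(tofence(F,[*np.array(s['ee_pos'][:2])*1000,0]))
im,W,M=seen('scene');W[W[...,2]>.3]=np.nan;M=masks(im,W)
m=np.any(comps(M['green'],40),axis=0);q=fitrib(W,m,[*world(F,[-33,-145]),F[2]]);print(q,tofence(F,q[0]))
cv2.imwrite('pics/s6.png',cv2.resize(im[190:330,220:380,::-1],None,fx=4,fy=4))
```

```text
t 9.9 pos [ 0.6285 -0.0922  0.0092] shift [ 0.0002  0.0004 -0.0572] turn [-0.0007  0.0011  0.0002] F [-0.  -1.2 -0.4] w 0.0002
[ -38.45993802 -237.2290059     5.2393645 ]
(array([ 6.43074003e+02, -5.84108796e+00, -9.33595203e-02]), np.float64(1.1388659863730801), 387) [-3.18345642e+01 -1.49941675e+02 -1.09741990e-01]
```

View pics/s6.png

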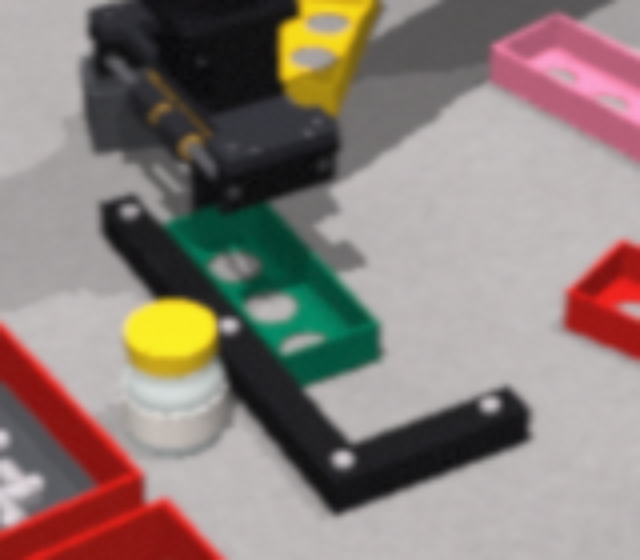

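The rib is sliding squarely along the long arm. I'll keep going.

Emit:
arm_command(
  deltas="1 0 0 -0.004 0 0 0; 1 0 0 -0.008 0 0 0; 1 0 0 -0.012 0 0 0; 1 0 0 -0.016 0 0 0; 1 0 0 -0.02 0 0 0",
)

```text
t: 10.45
ee_pos: [0.6304, -0.0723, 0.0093]
tcp_rot: [-0.477, -0.522, -0.476, 0.523]
wrist_force: [0.4, -2.2, -0.5]
gripper_width: 0.0004
```

Emit:
arm_command(
  deltas="1 0 0 -0.004 0 0 0; 1 0 0 -0.008 0 0 0; 1 0 0 -0.012 0 0 0; 1 0 0 -0.016 0 0 0; 1 0 0 -0.02 0 0 0",
)

```text
t: 10.95
ee_pos: [0.6323, -0.0525, 0.0093]
tcp_rot: [-0.477, -0.522, -0.476, 0.523]
wrist_force: [0.3, -2.4, 1.4]
gripper_width: 0.0003
```

Emit:
arm_command(
  deltas="1 0 0 -0.004 0 0 0; 1 0 0 -0.008 0 0 0; 1 0 0 -0.012 0 0 0; 1 0 0 -0.016 0 0 0; 1 0 0 -0.02 0 0 0",
)

```text
t: 11.45
ee_pos: [0.6341, -0.0325, 0.0092]
tcp_rot: [-0.477, -0.522, -0.476, 0.523]
wrist_force: [0.5, -2.0, 0.7]
gripper_width: -0.0001
```

Emit:
arm_command(
  deltas="1 0 0 -0.002 0 0 0; 1 0 0 -0.004 0 0 0; 1 0 0 -0.006 0 0 0; 1 0 0 -0.008 0 0 0; 1 0 0 -0.009 0 0 0",
)

```text
t: 11.95
ee_pos: [0.6349, -0.0236, 0.0092]
tcp_rot: [-0.477, -0.522, -0.476, 0.523]
wrist_force: [-0.2, -1.7, 0.9]
gripper_width: 0.0006
```

Run:
```python
from h import *
F=np.load('F.npy')
s=bot.state();print(tofence(F,[*np.array(s['ee_pos'][:2])*1000,0]))
im,W,M=seen('scene');W[W[...,2]>.3]=np.nan;M=masks(im,W)
m=np.any(comps(M['green'],40),axis=0);q=fitrib(W,m,[*world(F,[-33,-85]),F[2]]);print(q,tofence(F,q[0]))
cv2.imwrite('pics/s7.png',cv2.resize(im[190:330,220:380,::-1],None,fx=4,fy=4))
```

```text
[ -38.3765947  -168.35908407    5.2393645 ]
(array([ 6.49374495e+02,  6.24917519e+01, -9.21872964e-02]), np.float64(1.0648715271080214), 418) [-3.18003304e+01 -8.13189958e+01 -4.25785063e-02]
```

View pics/s7.png

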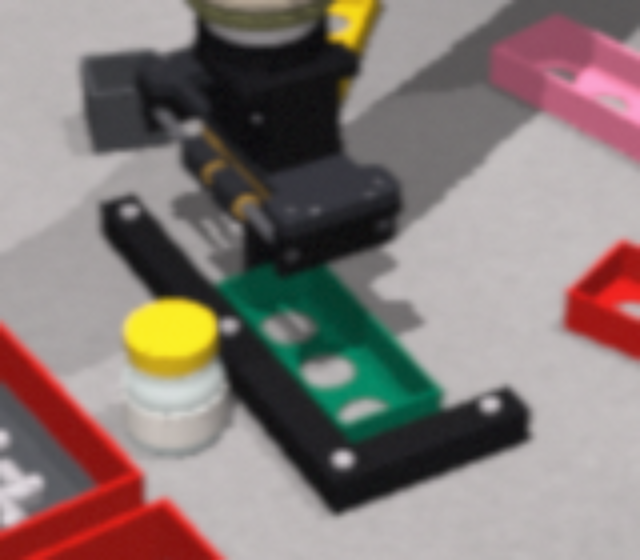

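Emit:
arm_command(
  deltas="1 0 0 -0.001 0 0 0; 1 0 0 -0.002 0 0 0; 1 0 0 -0.003 0 0 0; 1 0 0 -0.004 0 0 0; 1 0 0 -0.005 0 0 0",
)

```text
t: 12.5
ee_pos: [0.6353, -0.0188, 0.0092]
tcp_rot: [-0.477, -0.522, -0.476, 0.523]
wrist_force: [-0.3, -1.9, 1.1]
gripper_width: 0.0007
```

Emit:
arm_command(
  deltas="1 0 0 -0.001 0 0 0; 1 0 0 -0.002 0 0 0; 1 0 0 -0.003 0 0 0",
)

```text
t: 12.8
ee_pos: [0.6356, -0.0158, 0.0092]
tcp_rot: [-0.477, -0.522, -0.476, 0.523]
wrist_force: [-0.8, -1.0, 1.3]
gripper_width: 0.0005
```

Emit:
arm_command(
  deltas="1 0 0 -0.001 0 0 0; 1 0 0 -0.002 0 0 0; 1 0 0 -0.002 0 0 0",
)

```text
t: 13.1
ee_pos: [0.6358, -0.0137, 0.0092]
tcp_rot: [-0.477, -0.522, -0.476, 0.523]
wrist_force: [0.3, -0.2, 0.2]
gripper_width: 0.0006
```

Run:
```python
from h import *
F=np.load('F.npy')
s=bot.state();print(tofence(F,[*np.array(s['ee_pos'][:2])*1000,0]),s['wrist_force'])
```

```text
[ -38.36125642 -158.47872177    5.2393645 ] [ 0.28427601 -0.22221738  0.23774387]
```

Emit:
arm_command(
  deltas="1 0 0 -0.001 0 0 0; 1 0 0 -0.002 0 0 0; 1 0 0 -0.002 0 0 0",
)

```text
t: 13.4
ee_pos: [0.6359, -0.0137, 0.0092]
tcp_rot: [-0.477, -0.522, -0.475, 0.524]
wrist_force: [-0.4, -6.1, 1.1]
gripper_width: 0.0008
```

Emit:
arm_command(
  deltas="1 0 0 -0.001 0 0 0; 1 0 0 -0.001 0 0 0",
)

```text
t: 13.6
ee_pos: [0.636, -0.0137, 0.0092]
tcp_rot: [-0.477, -0.522, -0.475, 0.524]
wrist_force: [-1.4, -9.8, 2.8]
gripper_width: 0.0001
```

Hard stop: the TCP no longer advances and the force has risen to 10 N. I'll back off, lift and check.

Emit:
arm_command(
  deltas="1 0 0 0.004 0 0 0; 1 0 0 0.01 0 0 0; 1 0 0 0.02 0 0 0; 1 -0.03 0 0.02 0 0 0; 1 -0.07 0 0.02 0 0 0",
)

```text
t: 14.1
ee_pos: [0.6326, -0.0317, 0.0779]
tcp_rot: [-0.475, -0.521, -0.477, 0.524]
wrist_force: [0.3, 0.5, -0.0]
gripper_width: 0.0005
```

Emit:
arm_command(
  deltas="1 -0.02 -0.03 0.03 0 0 0; 1 -0.03 -0.06 0.06 0 0 0; 1 -0.04 -0.09 0.08 0 0 0; 1 -0.04 -0.12 0.1 0 0 0; 1 -0.04 -0.12 0.1 0 0 0",
)

```text
t: 14.6
ee_pos: [0.5021, -0.1229, 0.1193]
tcp_rot: [-0.476, -0.522, -0.475, 0.525]
wrist_force: [-0.0, 0.3, -0.6]
gripper_width: 0.0005
```

```bash
cat > chk.py <<'E'
from h import *
import sys
F=np.load('F.npy')
for n in('top','scene'):
    im,W,M=seen(n);W[W[...,2]>.3]=np.nan;M=masks(im,W)
    m=np.any(comps(M['green'],40),axis=0);q=fitrib(W,m,[*world(F,[-33,-76]),F[2]]);print(n,q,tofence(F,q[0]).round(2))
    c=im[150:290,200:400] if n=='top' else im[190:330,220:380]
    cv2.imwrite(f'pics/{n}_{sys.argv[1]}.png',cv2.resize(c[:,:,::-1],None,fx=4,fy=4,interpolation=cv2.INTER_CUBIC))
E
python3 chk.py 8
```

```text
top (array([ 6.49924080e+02,  6.92841510e+01, -9.40267924e-02]), np.float64(0.9327348371287449), 279) [-31.87 -74.5   -0.15]
scene (array([ 6.50268974e+02,  7.21429075e+01, -9.65104369e-02]), np.float64(1.1649943007046701), 383) [-31.79 -71.63  -0.29]
```

View pics/top_8.png

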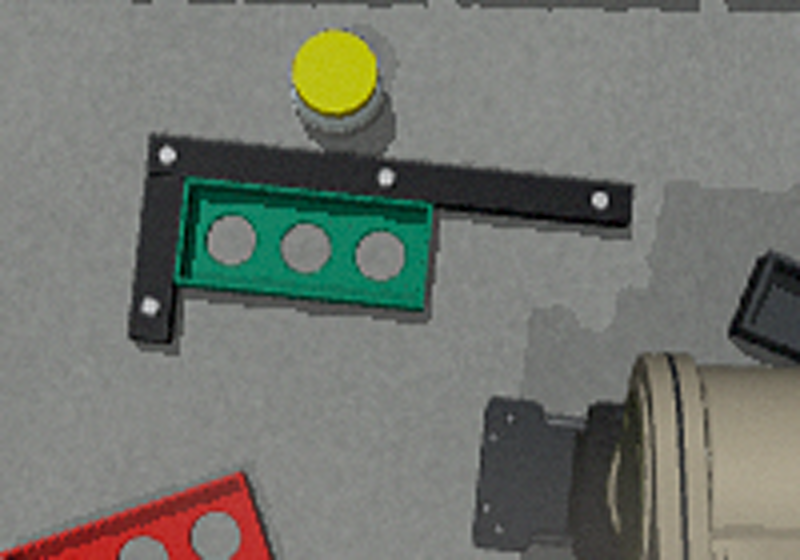

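View pics/scene_8.png

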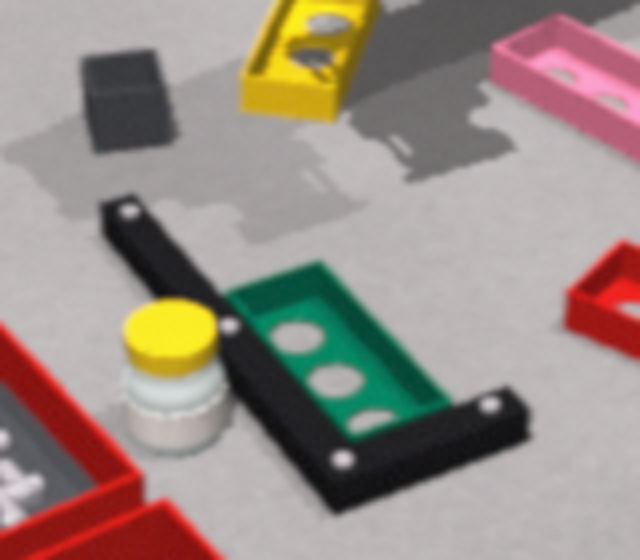

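The rib is seated on both arms by both views. One gentle two-finger press on its long side will make sure it is flush.

Run:
```python
from h import *
F=np.load('F.npy');delta(world(F,[-98,-80]),.10,np.degrees(F[2]))
```

```text
t 14.7 pos [ 0.5053 -0.1202  0.1197] shift [ 0.0194  0.0601 -0.1965] turn [-0.0024  0.0018 -0.0007] F [-0.7  0.1  0.6] w 0.0006
```

Emit:
arm_command(
  deltas="0 0 0.012 -0.04 0 0 0; 0 0.005 0.024 -0.08 0 0 0; 0 0.01 0.036 -0.12 0 0 0; 0 0.015 0.048 -0.16 0 0 0; 0 0.019 0.06 -0.196 0 0 0",
)

```text
t: 15.2
ee_pos: [0.5842, 0.0739, 0.0997]
tcp_rot: [0.477, 0.522, 0.477, -0.522]
wrist_force: [0.4, -1.4, -0.0]
gripper_width: 0.0326
```

Emit:
arm_command(
  deltas="0 0 0 0 0 0 0; 0 0 0 0 0 0 0; 0 0 0 0 0 0 0; 0 0 0 0 0 0 0; 0 0 0 0 0 0 0",
)

```text
t: 15.7
ee_pos: [0.5835, 0.0693, 0.1003]
tcp_rot: [-0.476, -0.523, -0.476, 0.523]
wrist_force: [0.2, -0.4, -0.4]
gripper_width: 0.0724
```

Run:
```python
from h import *
F=np.load('F.npy');delta(world(F,[-98,-80]),.01,np.degrees(F[2]))
im,W,M=seen('scene');cv2.imwrite('pics/s9.png',cv2.resize(im[190:330,220:380,::-1],None,fx=4,fy=4))
```

```text
t 15.7 pos [0.5835 0.0693 0.1003] shift [ 0.0903  0.     -0.0007] turn [-0.0023  0.0015 -0.0003] F [ 0.2 -0.4 -0.4] w 0.0724
```

View pics/s9.png

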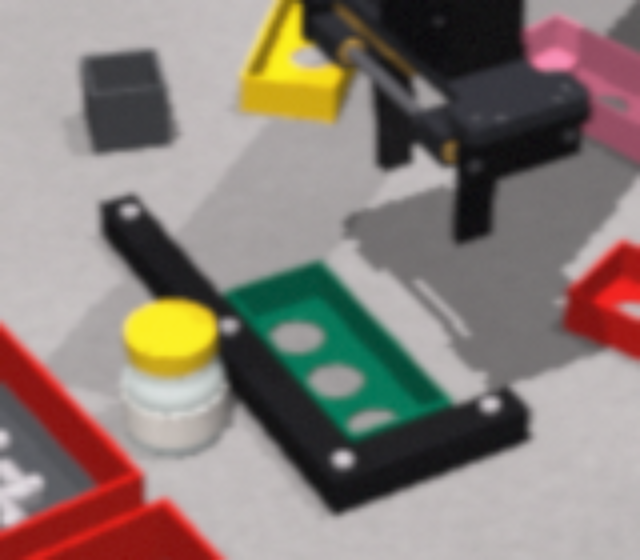

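Emit:
arm_command(
  deltas="0.15 0.03 0 0 0 0 0; 0.15 0.06 0 0 0 0 0; 0.15 0.08 0 0 0 0 0; 0.15 0.088 0 0 0 0 0; 0.15 0.088 0.005 0 0 0 0",
)

```text
t: 16.25
ee_pos: [0.5876, 0.0696, 0.0115]
tcp_rot: [-0.476, -0.522, -0.477, 0.523]
wrist_force: [0.5, -0.4, 0.7]
gripper_width: 0.0738
```

Emit:
arm_command(
  deltas="0.15 0 0.004 0 0 0 0; 0.15 0 0.008 0 0 0 0; 0.15 0 0.011 0 0 0 0; 0.15 0 0.014 0 0 0 0; 0.15 0 0.015 0 0 0 0",
)

```text
t: 16.75
ee_pos: [0.6037, 0.0684, 0.0124]
tcp_rot: [-0.477, -0.522, -0.476, 0.523]
wrist_force: [0.4, 0.2, -0.1]
gripper_width: 0.0737
```

Emit:
arm_command(
  deltas="0.15 0 0.001 0 0 0 0; 0.15 0 0.002 0 0 0 0; 0.15 0 0.003 0 0 0 0; 0.15 0 0.003 0 0 0 0",
)

```text
t: 17.15
ee_pos: [0.6063, 0.0682, 0.0121]
tcp_rot: [-0.477, -0.522, -0.476, 0.523]
wrist_force: [-0.0, 0.5, 0.1]
gripper_width: 0.0739
```

Emit:
arm_command(
  deltas="0.15 0 0.001 0 0 0 0; 0.15 0 0.002 0 0 0 0; 0.15 0 0.002 0 0 0 0",
)

```text
t: 17.45
ee_pos: [0.6067, 0.0682, 0.0118]
tcp_rot: [-0.476, -0.521, -0.477, 0.524]
wrist_force: [-7.8, -1.2, 5.6]
gripper_width: 0.074
```

Emit:
arm_command(
  deltas="0.15 0 -0.003 0 0 0 0; 0.15 0 -0.01 0 0 0 0; 0.15 0 -0.02 0 0 0 0; 0.15 -0.03 -0.022 0 0 0 0; 0.15 -0.07 -0.022 0 0 0 0",
)

```text
t: 17.95
ee_pos: [0.5839, 0.07, 0.0811]
tcp_rot: [-0.476, -0.521, -0.477, 0.524]
wrist_force: [0.4, 0.1, 0.1]
gripper_width: 0.074
```

Emit:
arm_command(
  deltas="0.15 -0.03 -0.02 0.03 0 0 0; 0.15 -0.06 -0.04 0.07 0 0 0; 0.15 -0.09 -0.06 0.11 0 0 0; 0.15 -0.1 -0.08 0.15 0 0 0; 0.15 -0.1 -0.1 0.18 0 0 0",
)

```text
t: 18.45
ee_pos: [0.4694, -0.1021, 0.1841]
tcp_rot: [-0.478, -0.523, -0.474, 0.523]
wrist_force: [-0.0, -1.0, -0.5]
gripper_width: 0.074
```

Emit:
arm_command(
  deltas="0.15 0 0 0.04 0 0 0; 0.15 0 0 0.08 0 0 0; 0.15 0 0 0.1 0 0 0; 0.15 0 0 0.1 0 0 0; 0.15 0 0 0.1 0 0 0",
)

```text
t: 18.95
ee_pos: [0.4606, -0.1989, 0.1822]
tcp_rot: [-0.476, -0.522, -0.476, 0.523]
wrist_force: [0.5, 0.2, -0.8]
gripper_width: 0.0742
```

```bash
python3 chk.py 10
python3 - <<'E'
from h import *
F=np.load('F.npy');im,W,M=seen('scene','sfin.png')
z=np.load('scene0.npz');d=np.abs(im.astype(int)-z['im']).max(2)
cv2.imwrite('pics/diff.png',(d>40).astype(np.uint8)*255)
s=bot.state();print(s['t'],s['ee_pos'],s['wrist_force'])
W[W[...,2]>.3]=np.nan;g=np.any(comps(masks(im,W)['green'],40),axis=0);print(np.nanpercentile(W[g][:,2],[2,50,98]))
E
```

```text
top (array([ 6.50254436e+02,  6.92769325e+01, -9.22337287e-02]), np.float64(0.9469374395737411), 284) [-3.154e+01 -7.448e+01 -5.000e-02]
scene (array([ 6.50691779e+02,  7.18286805e+01, -9.13326332e-02]), np.float64(1.1334741480595802), 367) [-3.134e+01 -7.190e+01  1.000e-02]
19.1 [ 0.46117408 -0.19801124  0.18243561] [ 0.29945978  0.27270098 -0.23236295]
[0.00225175 0.01269333 0.03128752]
```

View pics/top_10.png

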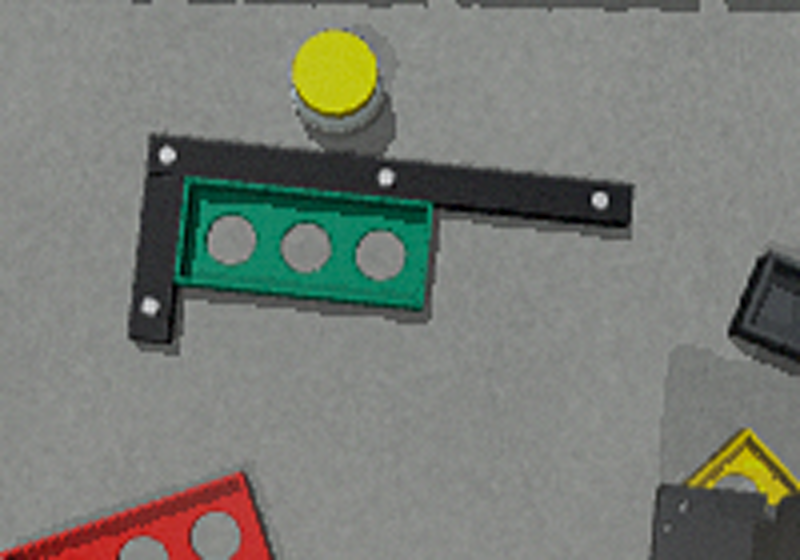

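View pics/sfin.png

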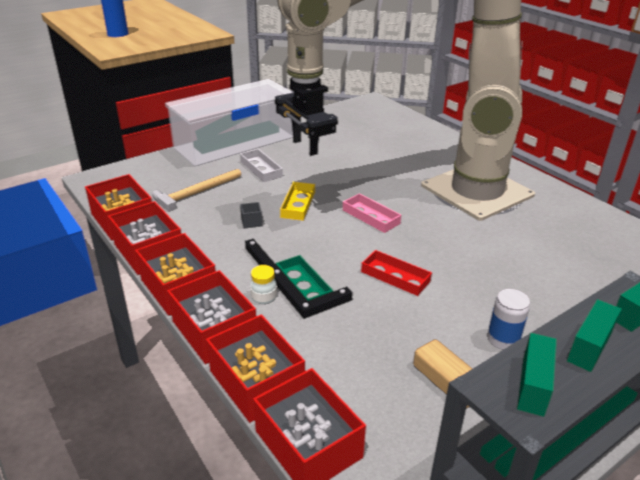

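View pics/diff.png

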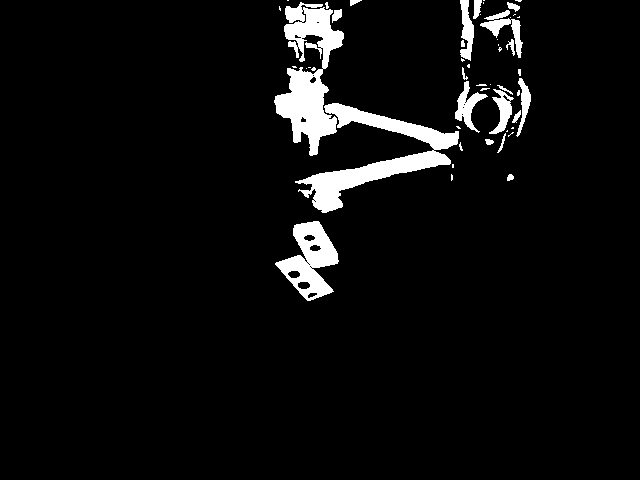

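The rib sits in the corner with both sides touching. The difference picture shows only the rib, the arm and its shadow changed, so I'm handing in.

```bash
python3 -c "
from plant import bot
print(bot.close_job())"
```

```text
the job is handed in; nothing more can be done
None
```

The green rib is seated in the inside corner of the fence, flat on the bench, and the job is handed in at about 19 s. I pushed it flush against the long arm with both fingers spread and slid it along with closed fingers until its end met the short arm. A last two-finger press on the long side seated it, and I then took the hand clear.

- **Seating:** The top camera puts the rib centre at fence (-31.5, -74.5) mm, turned 0.05° from square. The seated position is (-32, -75).
- **Camera disagreement:** The scene camera gave y = -71.9 mm, about 2.5 mm off. It showed the same 2–3 mm offset before the rib moved, so I took it as calibration.
- **Contact:** The tool stopped hard against both arms, at about 8 N on the long arm and 10 N on the short.
- **Flatness:** The rib's rim reads about 31 mm high, as it did at the start, so it is lying flat.
- **Bystanders:** Comparing before and after scene pictures, only the rib, the arm and its shadow changed.

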